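# Sort two printed sleeves on a gauge pin and hold up the backlight panel

## Task

Two printed sleeves got mixed up at the inspection station: slide the one whose bore fits the gauge pin fully down onto the pin and leave it there, and put the other one in the black scrap tray. Then swing the hinged backlight panel up by its tab until it is parallel with the set pointer beside it and finish while still holding the panel there, because it falls shut when let go. Do not shift the pointer or the things lying about on the bench.

Things in the scene. Friction and masses are not known exactly. Their poses are not given: they have to be found in the camera images.
- station: aluminium base plate, 260 (x) x 250 (y) x 12 mm thick, flat on the bench, fixed. Origin: centre of its underside; x points from the pin's side (towards the robot) to the hinge's side, y along the hinge axis, z up. It carries the gauge pin, the backlight panel and the set pointer.
- pin_foot (a point): foot of the upright steel gauge pin, on the base plate's top face, near the base plate's corner at station (-100, -80, 12) mm. The pin is 16 mm in diameter for 30 mm, then tapers to 8 mm at its top, 42 mm above this point. Axes as the station's.
- sleeve_wide_mid (a point): centre (half-way up, on the axis) of the printed white plastic sleeve that fits the pin: outside diameter 36 mm, bore 19.5 mm, height 50 mm, about 40 g, loose, standing upright on the bench (z along its bore)
- sleeve_narrow_mid (a point): centre (half-way up, on the axis) of the other printed white plastic sleeve, which does not fit: outside diameter 36 mm, bore 12 mm, height 50 mm, about 40 g, loose, standing upright on the bench (z along its bore)
- tray: fixed open black plastic scrap tray, 130 (x) x 160 (y) x 30 mm high, walls 4 mm, floor about 4 mm thick. Origin: centre of its underside.
- panel (a joint): angle of the backlight panel: 0 lying level, grows as its near edge rises, in rad, up to 1.4. About 0.4 kg, nearly frictionless hinge: it falls back to 0 when let go.
- panel_hinge (a point): middle of the panel's hinge axis, at station (100, 0, 50) mm; the axis runs along the station's y. The panel (aluminium frame with white face, 142 mm long, 180 mm wide, 12 mm thick) reaches from here towards the robot; its middle plane holds the hinge axis. This frame turns with the panel; x points from the near edge to the hinge.
- panel_tab (a point): grip point on the panel's black pinch tab: 185 mm from the hinge axis towards the robot and 30 mm to +y of the panel's middle. The tab stands out 53 mm from the panel's near edge, is 18 mm wide (along y) and 12 mm thick; this point lies half-way in its width and thickness, 35 mm from the panel's edge and 18 mm from the tab's end. Pinched across its width it can pivot between the fingers. Axes turn with the panel.
- mark (a joint): angle to which the set pointer stands, in rad, counted as the panel's angle (0 level, grows upward); it stays put (stiff). The panel is at the mark when both joint values agree.
- mark_tip (a point): tip of the set pointer, a dark steel bar 8 x 8 mm that starts at the same hinge axis, 105 mm to +y of the panel's middle (11 mm beyond the panel's side edge), and points towards the robot and upward; tip 150 mm from the hinge axis. x points from the tip to the hinge.
- knob_print: bystander: loose printed white knob, 32 mm in diameter, 30 mm high, on the bench near the sleeves; solid, with no bore. Origin: centre of its underside.
- scraper: bystander: loose spatula 250 mm long, lying on the bench to the left
There are look-alikes about, which are no part of the job. What is shaped like the part that bears sleeve_wide_mid but orange or yellow is not meant. Leave any red look-alike of the part that bears sleeve_narrow_mid alone.

How it is judged:
By the outcome, as a careful person would: the job done as asked, in the order asked, and still so for the second after the job is handed in, while the arm keeps its last pose, push and grip.
It also fails if it takes over 64 s, if anything falls off the work surface, if the arm or the gripper's body presses on something with over 40 N, if the wrist force passes 120 N, or if a joint passes its speed limit or range.

## Robot

A 7-joint arm with a two-finger parallel gripper is mounted at the origin on the work surface. World frame = base frame: x ahead of the robot, y to its left, z up, the work surface at z = 0. Lengths are in m, angles in rad, forces in N, time in s.
With the tool pointing down it reaches from about 0.425 to 0.8 m from the base axis. Payload 8.3 kg.
Tool frame: the origin (TCP) lies on the centre line of the jaws, within the pads' length; the fingertips stand 22 mm ahead of it and the grasp point (between the pads) lies 3 mm ahead of it; z points along the fingers, y is the line along which they close (so a half turn about z gives the same grasp; the last joint's range is limited). The gripper opens to 85 mm and grips with 20 to 120 N. Pads are 22 mm wide; open, the fingers measure 114 mm over their backs; the gripper's body (76 mm by 85 mm) begins 54 mm behind the grasp point. The pads swing forward as they close: fully open they stand 13 mm farther back than shut.
Start: joints at [-1.327, 0.383, 0.016, 1.37, -0.006, 1.388, -0.046], TCP at [0.189, 0.596, 0.253] pointing down, gripper open.
Joint ranges: [-2.95, 2.95], [-0.25, 2.06], [-1.52, 1.56], [0.18, 2.33], [-1.44, 4.58], [0.02, 2.06], [-3.01, 3.01]. Speed limits (rad/s): [2.39, 2.39, 3.01, 3.01, 3.14, 3.14, 3.14].

## Interface

Orientations are given as a unit quaternion [w, x, y, z].
In Python, from rig import read_state, cams, workorder gives the robot as it stands.
- The arm moves only by the tool arm_command, never from a script. Its argument "series" is a list of rows, each an object with "translation": the shift along the tool's x, y, z in cm, a list of three; "turn": the turn about the tool's z in rad. A call has 1 to 20 rows; each row is the pose to reach, as a shift and turn from the pose commanded when the call began, along the tool's axes at that moment; what a row does not reach only later rows make up. A row lasts 1/8 s, in which the tool goes at most 62.5 mm and 10.7 degrees, less where a joint would pass 70% of its speed; a pose out of reach is approached as far as the arm can. A call with a gripper value outside its range is refused whole. "hand" is the closure, from -1 (fully open) to 1 (shut), set as the call begins (left out, the last holds). The fingers move at their own pace and stop on an object; the grip force is fixed at half the most. Time passes only in rows, so rows that repeat a pose let the fingers close. It gives the time, the measured TCP pose, the force, the opening and the grip force at its end, in the units of the state.
- read_state(): the state, without advancing time (a new reading comes with each control period).
- cams.camera(name): name is "scene" or "top" or "wrist"; returns the picture (420x560x3 uint8, blue, green, red); there is no depth.
- cams.calibration(name): a dict with "fovy" (degrees; the focal length in pixels is half the picture's height over the tangent of half this angle, whatever the lens; pixels are square), "cx", "cy" (the principal point, pixels), "position" and "rotation" of the camera in the world. Camera axes: x right, y up, looking along -z (the intrinsics and any distortion apply to the point x, -y, -z); pixel columns grow to the right and rows downward; lengths in m; the calibration is good to about 2 mm. The wrist camera is an equidistant fisheye: a pixel r from the principal point sees the ray r / f radians off the axis. A picture is of the moment at which its call begins: read the wrist's pose just before it. calibration takes no time and is no camera call; for the wrist camera it gives the pose at the moment of the call.
- workorder.finish_job(): hands the job in; it is judged then, once.
The state is a dict: "t": time; "joint_positions": joint angles; "joint_vel": joint speeds; "joint_torque": joint torques, N m; "ee_pos": TCP position; "orientation": TCP orientation; "ft_force": force on the tool from outside, world axes, zero at the start; "wrist_torque": the same for the moment, N m; "opening": finger opening in m; "gripper_force": force on a finger pad.
Only numpy, scipy, OpenCV 4.12 (cv2) and the standard library are available. Lean on these libraries where they do the work, as an engineer would, in place of code of your own. Each camera call takes 0.05 s, during which the arm holds its last target. There are 200 camera calls.

## Working session

There is one attempt and no reset: what is moved stays moved. The work goes in short steps, Python scripts to look and compute and a tool call to move; the robot and the scene stay as the last step left them, time stands still between calls to the robot, and variables do not carry over. Pictures are saved under pics/ and viewed, at most 13 in all, crops included, and the job is handed in when it is done.

Besides the shell and the picture viewer there is one more tool, called after "Request:" as name(argument=value, ...), one argument or row to a line, values as JSON. arm_command: Moves the arm, as the interface text tells. Its arguments: {"type":"object","properties":{"series":{"type":"array","items":{"type":"object","properties":{"translation":{"type":"array","items":{"type":"number"}},"turn":{"type":"number"}}}},"hand":{"type":"number"}},"required":["series"]}

```bash
mkdir -p pics; ls
cat > h.py <<'E'
import numpy as np, cv2
from rig import read_state, cams, workorder
def save(n,f):
    im=cams.camera(n); cv2.imwrite('pics/'+f,im); return im
def ray(c,u,v,fish=False):
    f=210/np.tan(np.radians(c['fovy'])/2)
    x=(u-c['cx'])/f; y=(v-c['cy'])/f
    if fish:
        r=np.hypot(x,y); s=np.sin(r)/r if r>1e-9 else 1
        d=np.array([x*s,-y*s,-np.cos(r)])
    else: d=np.array([x,-y,-1.])
    return np.array(c['position']), np.array(c['rotation'])@d
def onz(c,u,v,z,fish=False):
    p,d=ray(c,u,v,fish); return p+d*(z-p[2])/d[2]
E
python3 - <<'E'
from h import *
for n in('scene','top'):
    save(n,n+'1.png'); print(n,cams.calibration(n))
s=read_state(); print(s)
print(cams.calibration('wrist'))
E
```

```text
pics
scene {'fovy': 45.27160595369201, 'cx': 279.08108562191256, 'cy': 204.1028178688772, 'position': array([ 1.83369898, -0.10435973,  0.95342424]), 'rotation': array([0.65431813, 0.34019936, 0.31015887, 0.59994471])}
top {'fovy': 43.30995318155475, 'cx': 278.98479461605245, 'cy': 201.59898919972247, 'position': array([0.25213466, 0.01600388, 1.35099046]), 'rotation': array([ 0.70856946,  0.07826282, -0.08039305, -0.69666434])}
{'t': 0.1, 'joint_positions': array([-1.32690046,  0.3841686 ,  0.01640883,  1.37102928, -0.00629025,
        1.38822764, -0.04649931]), 'joint_vel': array([ 0.00041751, -0.00371436, -0.0010313 , -0.00123015, -0.00046029,
       -0.00024193,  0.00073046]), 'joint_torque': array([ 2.39667796e-03, -6.29133153e+01,  8.47242381e-01, -3.72760785e+01,
        1.69070042e-02,  1.05482899e-02,  1.08597214e-04]), 'ee_pos': array([0.18861313, 0.59542474, 0.25237903]), 'orientation': array([-1.12010269e-04,  1.52779856e-01,  9.88259845e-01, -8.84379248e-04]), 'ft_force': array([-0.37584923,  0.55561201,  0.6694377 ]), 'wrist_torque': array([-0.03660063, -0.00492178,  0.03290733]), 'gripper_force': 0.0, 'opening': 0.08533122235952047}
{'fovy': 65.70646984690485, 'cx': 274.2564139706422, 'cy': 211.16325736881495, 'position': array([0.12386786, 0.61748109, 0.37345109]), 'rotation': array([ 0.79923841, -0.11089222, -0.08053757,  0.5851791 ])}
```

```bash
python3 - <<'E'
s=open('h.py').read()
s=s.replace("np.array(c['rotation'])@d","R(c['rotation'])@d").replace("def save","from scipy.spatial.transform import Rotation as Ro\ndef R(q): return Ro.from_quat(np.roll(q,-1)).as_matrix()\ndef save",1)
open('h.py','w').write(s)
E
python3 -c "
from h import *
print(R(cams.calibration('top')['rotation']));print(R(cams.calibration('wrist')['rotation']))"
```

```text
[[ 0.0163915   0.97468658 -0.22297395]
 [-0.99985373  0.01706745  0.00110465]
 [ 0.00488229  0.22292323  0.97482378]]
[[ 0.30215824 -0.91753325 -0.25852106]
 [ 0.95325721  0.29053668  0.08300084]
 [-0.00104618 -0.27151645  0.96243323]]
```

View pics/top1.png

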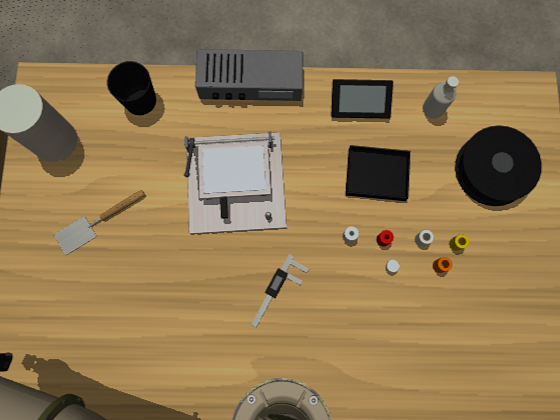

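View pics/scene1.png

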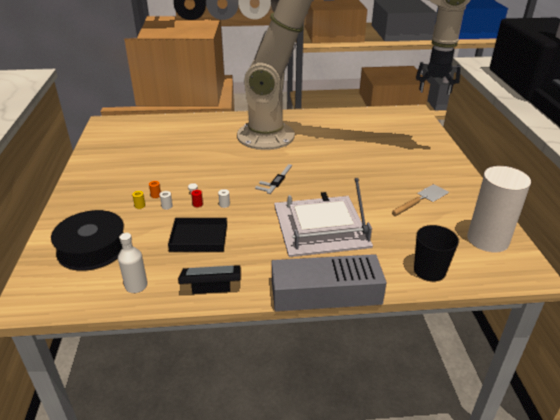

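Top view: white sleeves at (351,234) (small hole) and (426,237) (large hole), knob (393,267), pin (268,217), tray (378,174), tab (224,208), pointer from about (190,143). The scene view shows the pointer steep at (360,183)-(368,235).

Run:
```python
from h import *
im=cv2.imread('pics/top1.png'); c=cams.calibration('top'); hsv=cv2.cvtColor(im,cv2.COLOR_BGR2HSV)
for (u,v) in((351,234),(426,237),(393,267)):
    x0,y0=u-15,v-15; p=hsv[y0:v+15,x0:u+15]
    m=((p[...,1]<50)&(p[...,2]>120)).astype(np.uint8)
    n,l,st,ce=cv2.connectedComponentsWithStats(m); i=1+st[1:,4].argmax()
    cs,_=cv2.findContours((l==i).astype(np.uint8),cv2.RETR_CCOMP,cv2.CHAIN_APPROX_NONE)
    for k in cs:
        if len(k)>4: (a,b),r=cv2.minEnclosingCircle(k); print('sleeve',u,v,(a+x0,b+y0),r,cv2.contourArea(k))
    g=cv2.cvtColor(im,cv2.COLOR_BGR2GRAY)[v-12:v+13,u-12:u+13]
    d=np.argwhere(g[6:19,6:19]<110); print('dark',len(d), (d.mean(0)[::-1]+[u-6,v-6]) if len(d) else '')
    print(onz(c,u,v,.05))
cr=lambda x0,y0,x1,y1,k:cv2.resize(im[y0:y1,x0:x1],None,fx=k,fy=k,interpolation=cv2.INTER_CUBIC)
a=cr(180,125,295,240,5); b=cr(335,220,410,280,3); b2=cr(410,220,475,280,3)
o=np.zeros((575,800,3),np.uint8); o[:575,:575]=a; o[:180,575:800]=b; o[200:380,575:770]=b2
cv2.imwrite('pics/crop1.png',o)
```

```text
sleeve 351 234 (351.1486482620239, 232.95945930480957) 7.148864269256592 133.5
sleeve 351 234 (351.0, 233.0) 3.1623775959014893 23.5
dark 37 [350.21621622 236.40540541]
[ 0.4701008 -0.1661247  0.05     ]
sleeve 426 237 (426.0263156890869, 236.0263156890869) 7.247700214385986 135.5
sleeve 426 237 (425.5, 236.5) 4.743516445159912 54.5
dark 52 [425.26923077 237.51923077]
[ 0.46575716 -0.35276658  0.05      ]
sleeve 393 267 (392.6666669845581, 265.3333330154419) 6.368424415588379 105.0
dark 25 [390.52 271.88]
[ 0.38983797 -0.26820468  0.05      ]
```

View pics/crop1.png

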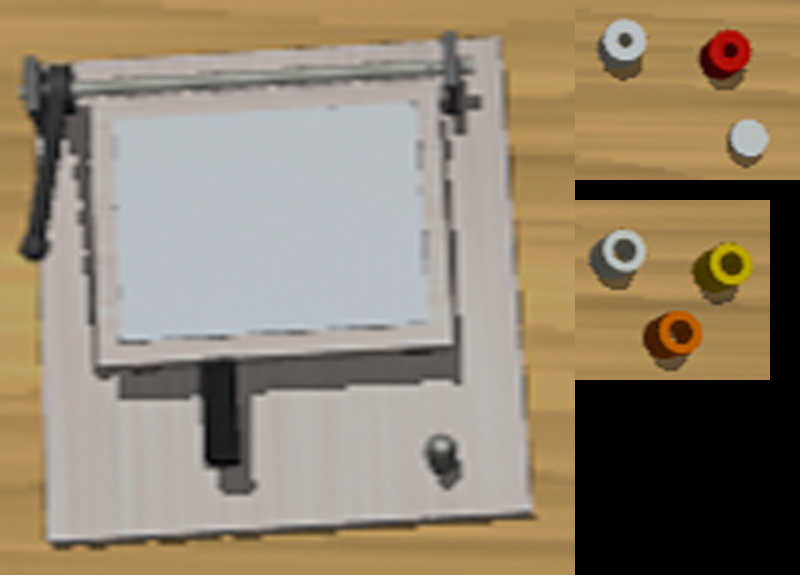

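Crop: the plate corners, pin top at crop (441,443), tab end (222,460), pointer tip at (33,248); the narrow-bore sleeve is the left white one, the wide-bore the right white one.

```bash
cat >> h.py <<'E'
def plan(p,closedir=None,pose=None):
    """cm shift in tool axes, and turn, to TCP at p with tool y along +-closedir (deg, world)"""
    s=read_state(); M=R(s['orientation']); d=M.T@(np.array(p)-s['ee_pos'])*100
    t=0
    if closedir is not None:
        a=np.radians(closedir); w=M.T@np.array([np.cos(a),np.sin(a),0]); t=np.arctan2(-w[0],w[1])
        t=(t+np.pi/2)%np.pi-np.pi/2
    print('ee',s['ee_pos'].round(4),'shift',d.round(2),'turn',round(t,3),'j7',s['joint_positions'][6].round(2),'t',s['t']); return d,t
E
python3 - <<'E'
from h import *
c=cams.calibration('top'); s=cams.calibration('scene')
P=lambda u,v:(180+(u+.5)/5-.5,125+(v+.5)/5-.5)
for n,(u,v) in dict(bl=(50,543),br=(534,515),tr=(499,38)).items(): print(n,onz(c,*P(u,v),.012).round(4))
print('pin',onz(c,*P(441,443),.054).round(4))
print('tabend',onz(c,*P(222,465),.056).round(4), 'tab@edge',onz(c,*P(219,360),.056).round(4))
for n,(u,v) in dict(w=(426,236.2),n=(351,233)).items(): print(n,onz(c,u,v,.05).round(4))
im=cv2.imread('pics/top1.png');g=im.max(2)[140:208,340:416]
m=(g<60).astype(np.uint8);k=max(cv2.findContours(m,0,2)[0],key=cv2.contourArea);r=cv2.minAreaRect(k);print(r)
print('tray',onz(c,r[0][0]+340,r[0][1]+140,.02).round(4),[onz(c,a+340,b+140,.03).round(3)[:2] for a,b in cv2.boxPoints(r)])
a,d=ray(c,*P(33,248)); b,e=ray(s,360,180)
A=np.c_[d,-e]; l=np.linalg.lstsq(A,b-a,rcond=None)[0]; print('tip',a+l[0]*d,b+l[1]*e)
E
```

```text
bl [0.4714 0.2419 0.012 ]
br [ 0.4902 -0.0057  0.012 ]
tr [0.749  0.0165 0.012 ]
pin [0.5185 0.042  0.054 ]
tabend [0.505  0.1509 0.056 ] tab@edge [0.5588 0.1546 0.056 ]
w [ 0.4678 -0.3529  0.05  ]
n [ 0.4726 -0.1662  0.05  ]
((37.78460693359375, 32.96417999267578), (62.84940719604492, 50.2484130859375), 5.355824947357178)
tray [ 0.6379 -0.2427  0.02  ] [array([ 0.575, -0.153]), array([ 0.71 , -0.167]), array([ 0.697, -0.331]), array([ 0.562, -0.313])]
tip [0.59049654 0.23505771 0.14537889] [0.5924348  0.2488027  0.14842027]
```

Request:
arm_command(
  series=[
    {"translation": [0,0,-8]},
    {"translation": [0,0,-8]},
  ],
  hand=-0.2,
)

```text
invalid input at $.series[0]: expected keys translation, turn
```

```bash
python3 -c "
from h import *
plan((.50,.25,.30),0); plan((.55,-.05,.30),0);plan((.45,-.30,.25),0)"
```

```text
ee [0.1886 0.5954 0.2524] shift [-40.12 -23.54  -4.72] turn 1.264 j7 -0.05 t 0.1
ee [0.1886 0.5954 0.2524] shift [-53.94 -50.62  -4.67] turn 1.264 j7 -0.05 t 0.1
ee [0.1886 0.5954 0.2524] shift [-51.96 -77.47   0.38] turn 1.264 j7 -0.05 t 0.1
```

Request:
arm_command(
  series=[
    {"translation": [-40,-23.5,-4.7],"turn": 1.264},
    {"translation": [-40,-23.5,-4.7],"turn": 1.264},
    {"translation": [-40,-23.5,-4.7],"turn": 1.264},
    {"translation": [-40,-23.5,-4.7],"turn": 1.264},
    {"translation": [-40,-23.5,-4.7],"turn": 1.264},
    {"translation": [-40,-23.5,-4.7],"turn": 1.264},
    {"translation": [-40,-23.5,-4.7],"turn": 1.264},
    {"translation": [-54,-50.6,-4.7],"turn": 1.264},
    {"translation": [-54,-50.6,-4.7],"turn": 1.264},
    {"translation": [-54,-50.6,-4.7],"turn": 1.264},
    {"translation": [-54,-50.6,-4.7],"turn": 1.264},
    {"translation": [-54,-50.6,-4.7],"turn": 1.264},
    {"translation": [-55,-82,0.4],"turn": 1.264},
    {"translation": [-55,-82,0.4],"turn": 1.264},
    {"translation": [-55,-82,0.4],"turn": 1.264},
    {"translation": [-55,-82,0.4],"turn": 1.264},
    {"translation": [-55,-82,0.4],"turn": 1.264},
    {"translation": [-55,-82,0.4],"turn": 1.264},
    {"translation": [-55,-82,0.4],"turn": 1.264},
  ],
  hand=-0.2,
)

```text
t: 2.48
ee_pos: [0.4637, -0.3538, 0.2486]
orientation: [-0.001, 0.709, 0.706, -0.001]
ft_force: [0.4, 0.4, 1.0]
opening: 0.0516
gripper_force: 0.0
```

```bash
python3 -c "
from h import *
c=cams.calibration('wrist');im=save('wrist','w1.png')
plan((.4678,-.3529,.2),0);print(read_state()['opening'])
hsv=cv2.cvtColor(im,cv2.COLOR_BGR2HSV)
m=((hsv[...,1]<45)&(hsv[...,2]>120)).astype(np.uint8)
cs,h=cv2.findContours(m,cv2.RETR_CCOMP,cv2.CHAIN_APPROX_NONE)
for i,k in enumerate(cs):
    A=cv2.contourArea(k)
    if A>120:(a,b),r=cv2.minEnclosingCircle(k);print(round(a),round(b),round(r,1),A,h[0][i][3],onz(c,a,b,.05,True).round(4))
"
```

```text
ee [ 0.4651 -0.3521  0.2488] shift [-0.08  0.28  4.88] turn -0.001 j7 0.81 t 2.525
0.051159998681576564
279 186 19.0 909.0 -1 [ 0.469 -0.348  0.05 ]
279 188 10.1 251.5 2 [ 0.4692 -0.3502  0.05  ]
210 111 14.7 624.0 -1 [ 0.4021 -0.2713  0.05  ]
546 80 46.7 2019.0 -1 [ 0.8089 -0.2032  0.05  ]
284 6 17.6 637.5 -1 [ 0.4744 -0.1654  0.05  ]
```

View pics/w1.png

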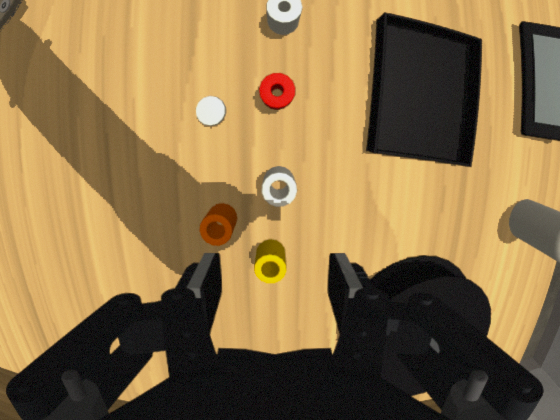

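Wrist view: the wide sleeve at (279,188), bore/outer ratio 0.56 confirms it; red, yellow and orange ones clear of the finger path.

Request:
arm_command(
  series=[
    {"translation": [0.1,0.3,6],"turn": 0},
    {"translation": [0.1,0.3,12],"turn": 0},
    {"translation": [0.1,0.3,16],"turn": 0},
    {"translation": [0.1,0.3,19],"turn": 0},
    {"translation": [0.1,0.3,20.7],"turn": 0},
    {"translation": [0.1,0.3,20.7],"turn": 0},
  ],
)

```text
t: 3.28
ee_pos: [0.4687, -0.3496, 0.0417]
orientation: [-0.001, 0.706, 0.708, -0.0]
ft_force: [-0.2, -0.0, -0.2]
opening: 0.0511
gripper_force: 0.0
```

Request:
arm_command(
  series=[
    {"translation": [0,0,0],"turn": 0},
    {"translation": [0,0,0],"turn": 0},
    {"translation": [0,0,0],"turn": 0},
    {"translation": [0,0,0],"turn": 0},
  ],
  hand=1,
)

```text
t: 3.78
ee_pos: [0.4694, -0.3516, 0.0439]
orientation: [0.001, 0.707, 0.707, 0.001]
ft_force: [-0.6, 0.4, 7.5]
opening: 0.0333
gripper_force: 60.5
```

Request:
arm_command(
  series=[
    {"translation": [0,0,-3],"turn": 0},
    {"translation": [0,0,-9],"turn": 0},
    {"translation": [0,0,-12],"turn": 0},
    {"translation": [0,0,-12],"turn": 0},
  ],
)

```text
t: 4.28
ee_pos: [0.4695, -0.3523, 0.1655]
orientation: [0.003, 0.707, 0.707, 0.001]
ft_force: [-1.1, 0.7, -1.4]
opening: 0.0339
gripper_force: 59.7
```

```bash
python3 -c "
from h import *
im=save('wrist','w2.png'); print(read_state()['opening'],read_state()['ft_force'])
plan((.5175,.0417,.20),4.6)
b=save('scene','s2.png')
o=np.zeros((420,800,3),np.uint8);o[:,:560]=im
o[:240,560:]=cv2.resize(b[150:240,120:210],(240,240));cv2.imwrite('pics/c2.png',o)"
```

```text
0.03359778036057074 [-0.01251675  0.49429215 -0.32953675]
ee [ 0.4688 -0.3513  0.1634] shift [39.3   4.87 -3.68] turn -0.08 j7 0.85 t 4.325
```

View pics/c2.png

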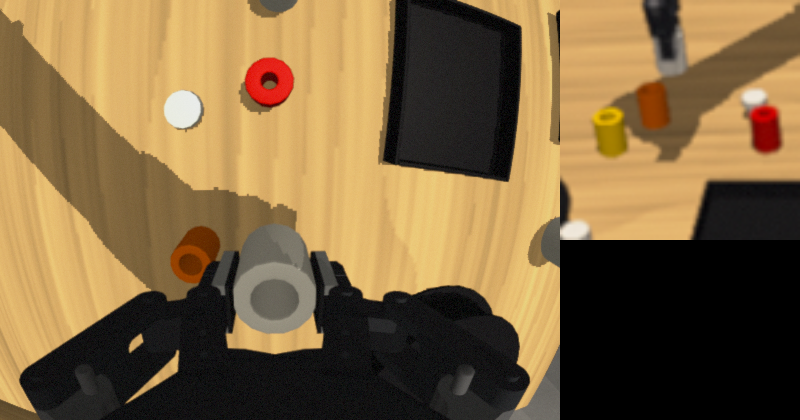

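Wrist view: sleeve held between pads, top rim centred about (275,297), bottom end about (275,257).

```bash
python3 -c "
from h import *
c=cams.calibration('wrist'); s=read_state(); M=R(s['orientation']); z=s['ee_pos'][2]
print(M.round(3))
for u,v,h in((275,297,.007),(275,297,.010),(274,299,.007),(275,257,-.043),(275,257,-.040),(275,225,-.041)):
    p=onz(c,u,v,z+h,True); print(u,v,(M.T@(p-s['ee_pos'])*1000).round(1))
for u in (234,316,243,308):
  for h in(.007,-.043):
    p=onz(c,u,297 if u in(234,316) else 257,z+h,True); print(u,h,(M.T@(p-s['ee_pos'])*1000).round(1))
"
```

```text
[[-0.  1.  0.]
 [ 1.  0.  0.]
 [ 0.  0. -1.]]
275 297 [ 1.7  1.  -7. ]
275 297 [  3.5   1.  -10. ]
274 299 [ 0.8  0.6 -7. ]
275 257 [-2.5  1.1 43. ]
275 257 [-1.2  1.1 40. ]
275 225 [16.7  1.1 41. ]
234 0.007 [  1.5 -15.7  -7. ]
234 -0.043 [-28.4 -22.8  43. ]
316 0.007 [ 1.5 17.6 -7. ]
316 -0.043 [-28.4  25.1  43. ]
243 0.007 [ 19.5 -11.3  -7. ]
243 -0.043 [ -2.6 -16.5  43. ]
308 0.007 [19.4 13.6 -7. ]
308 -0.043 [-2.6 19.3 43. ]
```

Request:
arm_command(
  series=[
    {"translation": [6,0.7,0],"turn": -0.08},
    {"translation": [12,1.5,0],"turn": -0.08},
    {"translation": [18,2.2,0],"turn": -0.08},
    {"translation": [24,3.5,0],"turn": -0.08},
    {"translation": [29,4.8,0],"turn": -0.08},
    {"translation": [31.5,4.8,0],"turn": -0.08},
    {"translation": [32.5,4.8,0],"turn": -0.08},
    {"translation": [32.5,4.8,0],"turn": -0.08},
  ],
)

```text
t: 5.38
ee_pos: [0.5159, -0.0263, 0.1616]
orientation: [-0.0, 0.678, 0.735, -0.001]
ft_force: [-0.6, -0.3, -0.5]
opening: 0.0332
gripper_force: 59.8
```

```bash
python3 -c "
from h import *
c=cams.calibration('wrist');im=save('wrist','w3.png')
import json; json.dump({k:(v.tolist() if hasattr(v,'tolist') else v) for k,v in c.items()},open('c3.json','w'))
plan((.5175,.0417,.11),4.6)"
```

```text
ee [ 0.516  -0.0273  0.1618] shift [6.87 0.7  5.18] turn -0.002 j7 0.22 t 5.425
```

View pics/w3.png

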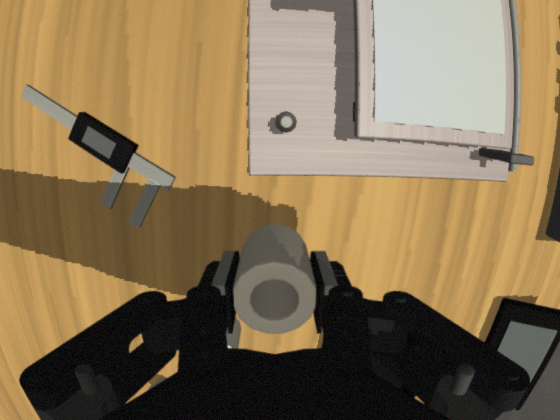

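Wrist view: pin top disc at (287,122), plate corner at (249,175).

```bash
python3 -c "
from h import *
import json; c=json.load(open('c3.json'))
print(onz(c,287,122,.054,True),onz(c,249,175,.012,True),onz(c,506,181,.012,True))
im=cv2.imread('pics/w3.png'); g=cv2.cvtColor(im,cv2.COLOR_BGR2GRAY)[105:140,270:305]
r=cv2.HoughCircles(cv2.resize(g,None,fx=4,fy=4,interpolation=2),3,1,20,param1=100,param2=15,minRadius=15,maxRadius=50);print(r/4+np.array([270,105,0]) if r is not None else 0)"
```

```text
[0.51984013 0.0440493  0.054     ] [ 0.49332296 -0.0026868   0.012     ] [0.74997084 0.0182022  0.012     ]
[[[285.625 122.375  10.875]]]
```

Request:
arm_command(
  series=[
    {"translation": [3.5,0.8,0],"turn": 0},
    {"translation": [7,0.8,1],"turn": 0},
    {"translation": [7,0.8,4],"turn": 0},
    {"translation": [7,0.8,5],"turn": 0},
    {"translation": [7,0.8,5],"turn": 0},
    {"translation": [7,0.8,5],"turn": 0},
  ],
)

```text
t: 6.18
ee_pos: [0.5195, 0.0434, 0.1132]
orientation: [0.0, 0.679, 0.734, 0.0]
ft_force: [-0.2, -0.1, 0.2]
opening: 0.0337
gripper_force: 59.8
```

```bash
python3 -c "
from h import *
a=save('scene','s3.png');plan((.5185,.043,.055),4.6)
b=save('top','t3.png')
o=np.zeros((400,800,3),np.uint8);o[:]=np.hstack([cv2.resize(a[130:230,270:370],(400,400),interpolation=2),cv2.resize(b[170:250,230:310],(400,400),interpolation=2)]);cv2.imwrite('pics/c3.png',o)"
```

```text
ee [0.5195 0.0437 0.1133] shift [-0.06 -0.12  5.83] turn -0.002 j7 0.11 t 6.225
```

View pics/c3.png

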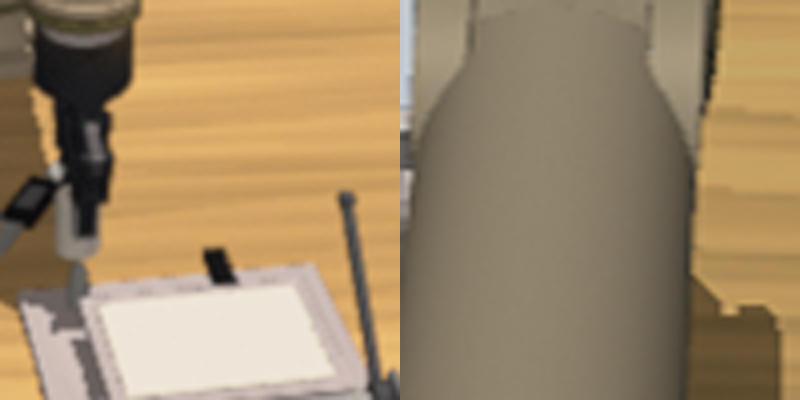

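Scene crop: the sleeve hangs right above the pin (crop (78,255) over (78,270)). Lowering.

Request:
arm_command(
  series=[
    {"translation": [0,-0.05,1],"turn": 0},
    {"translation": [0,-0.05,1.7],"turn": 0},
    {"translation": [0,-0.05,2.4],"turn": 0},
    {"translation": [0,-0.05,3.0],"turn": 0},
    {"translation": [0,-0.05,3.0],"turn": 0},
  ],
)

```text
t: 6.9
ee_pos: [0.5179, 0.0443, 0.0817]
orientation: [-0.0, 0.678, 0.735, -0.001]
ft_force: [-0.2, -0.0, -0.8]
opening: 0.0337
gripper_force: 59.8
```

Request:
arm_command(
  series=[
    {"translation": [0,0,0.6],"turn": 0},
    {"translation": [0,0,1.2],"turn": 0},
    {"translation": [0,0,1.8],"turn": 0},
    {"translation": [0,0,2.4],"turn": 0},
    {"translation": [0,0,2.4],"turn": 0},
  ],
)

```text
t: 7.52
ee_pos: [0.5179, 0.0443, 0.0577]
orientation: [-0.0, 0.678, 0.735, -0.001]
ft_force: [0.8, 0.5, -0.9]
opening: 0.0337
gripper_force: 59.8
```

Request:
arm_command(
  series=[
    {"translation": [0,0,0.15],"turn": 0},
    {"translation": [0,0,0.3],"turn": 0},
    {"translation": [0,0,0.3],"turn": 0},
  ],
)

```text
t: 7.9
ee_pos: [0.5185, 0.0444, 0.0559]
orientation: [-0.0, 0.678, 0.735, 0.0]
ft_force: [-1.6, -0.1, 5.5]
opening: 0.0335
gripper_force: 60.5
```

Request:
arm_command(
  series=[
    {"translation": [0,0,0],"turn": 0},
    {"translation": [0,0,0],"turn": 0},
    {"translation": [0,0,0],"turn": 0},
  ],
  hand=-0.2,
)

```text
t: 8.28
ee_pos: [0.5182, 0.0444, 0.0552]
orientation: [-0.0, 0.678, 0.735, -0.0]
ft_force: [0.1, -0.6, -1.0]
opening: 0.0509
gripper_force: 0.0
```

Request:
arm_command(
  series=[
    {"translation": [0,0,-3],"turn": 0},
    {"translation": [0,0,-9],"turn": 0},
    {"translation": [0,0,-12],"turn": 0},
    {"translation": [-6,0,-14],"turn": 0},
    {"translation": [-9,0,-14],"turn": 0},
    {"translation": [-9,0,-14],"turn": 0},
  ],
)

```text
t: 9.02
ee_pos: [0.5254, -0.0486, 0.1958]
orientation: [0.001, 0.68, 0.733, 0.0]
ft_force: [-0.6, -0.1, -0.6]
opening: 0.0511
gripper_force: 0.0
```

```bash
python3 -c "
from h import *
c=cams.calibration('wrist');a=save('wrist','w4.png');plan((.4740,-.166,.20),0)
hsv=cv2.cvtColor(a,cv2.COLOR_BGR2HSV)
b=save('scene','s4.png')
o=np.zeros((420,800,3),np.uint8);o[:,:560]=a;o[:240,560:]=cv2.resize(b[160:240,260:340],(240,240),interpolation=2);cv2.imwrite('pics/c4.png',o)"
```

```text
ee [ 0.5254 -0.0464  0.1953] shift [-11.53  -6.04  -0.47] turn 0.077 j7 0.25 t 9.075
```

View pics/c4.png

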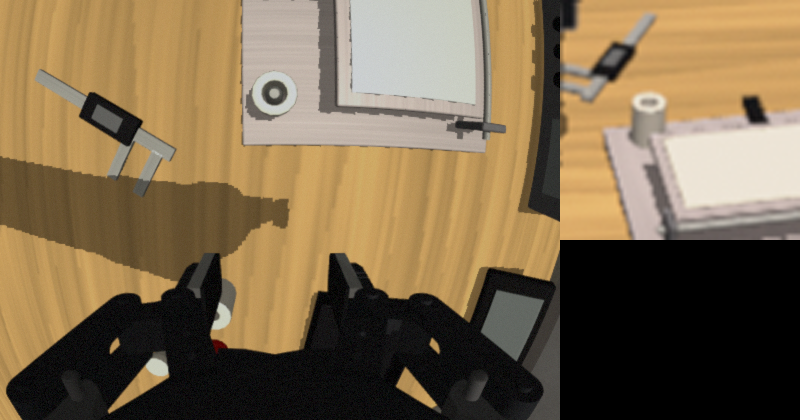

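Wrist and scene views: the sleeve sits on the plate with the pin in its bore at (274,93). Now the narrow sleeve.

Request:
arm_command(
  series=[
    {"translation": [-5,-2.5,0],"turn": 0.077},
    {"translation": [-10,-5.2,0],"turn": 0.077},
    {"translation": [-11.5,-6.0,0],"turn": 0.077},
    {"translation": [-11.5,-6.0,0],"turn": 0.077},
    {"translation": [-11.5,-6.0,0],"turn": 0.077},
  ],
)

```text
t: 9.75
ee_pos: [0.4758, -0.1623, 0.195]
orientation: [-0.0, 0.705, 0.709, 0.0]
ft_force: [0.2, 0.3, -0.6]
opening: 0.051
gripper_force: 0.0
```

```bash
python3 -c "
from h import *
c=cams.calibration('wrist');im=save('wrist','w5.png')
plan((.474,-.165,.0415),0)
hsv=cv2.cvtColor(im,cv2.COLOR_BGR2HSV)
m=((hsv[...,1]<45)&(hsv[...,2]>120)).astype(np.uint8)
cs,h=cv2.findContours(m,cv2.RETR_CCOMP,cv2.CHAIN_APPROX_NONE)
for i,k in enumerate(cs):
    A=cv2.contourArea(k)
    if A>50:(a,b),r=cv2.minEnclosingCircle(k);print(round(a),round(b),round(r,1),A,h[0][i][3],onz(c,a,b,.05,True).round(4))
"
```

```text
ee [ 0.4758 -0.1624  0.195 ] shift [-0.27 -0.18 15.35] turn 0.007 j7 0.41 t 9.8
547 386 14.3 304.0 -1 [ 0.9485 -0.4771  0.05  ]
272 206 21.1 1212.0 -1 [ 0.4749 -0.1625  0.05  ]
272 209 8.2 174.5 49 [ 0.4747 -0.1654  0.05  ]
553 222 34.5 739.0 -1 [ 0.8002 -0.1777  0.05  ]
184 57 41.2 1437.0 -1 [ 0.4009 -0.0356  0.05  ]
500 5 9.8 86.0 -1 [0.6978 0.0455 0.05  ]
404 22 114.7 5874.5 -1 [0.5864 0.0014 0.05  ]
102 2 21.6 258.5 -1 [0.3187 0.0294 0.05  ]
```

Request:
arm_command(
  series=[
    {"translation": [-0.2,-0.15,5],"turn": 0},
    {"translation": [-0.2,-0.15,10],"turn": 0},
    {"translation": [-0.2,-0.15,13.5],"turn": 0},
    {"translation": [-0.2,-0.15,15.3],"turn": 0},
    {"translation": [-0.2,-0.15,15.3],"turn": 0},
  ],
)

```text
t: 10.42
ee_pos: [0.4732, -0.1659, 0.0416]
orientation: [-0.001, 0.706, 0.709, -0.001]
ft_force: [-0.3, 0.2, 1.0]
opening: 0.051
gripper_force: 0.0
```

Request:
arm_command(
  series=[
    {"translation": [0,0,0],"turn": 0},
    {"translation": [0,0,0],"turn": 0},
    {"translation": [0,0,0],"turn": 0},
    {"translation": [0,0,0],"turn": 0},
  ],
  hand=1,
)

```text
t: 10.92
ee_pos: [0.4747, -0.1669, 0.0438]
orientation: [0.001, 0.706, 0.708, 0.001]
ft_force: [0.2, 0.9, 8.5]
opening: 0.0343
gripper_force: 60.4
```

Request:
arm_command(
  series=[
    {"translation": [0,0,-3],"turn": 0},
    {"translation": [0,0,-8],"turn": 0},
    {"translation": [-3,6,-9],"turn": 0},
    {"translation": [-6,12,-9],"turn": 0},
    {"translation": [-7.7,16,-9],"turn": 0},
    {"translation": [-7.7,16.2,-9],"turn": 0},
    {"translation": [-7.7,16.2,-9],"turn": 0},
    {"translation": [-7.7,16.2,-5],"turn": 0},
    {"translation": [-7.7,16.2,-2.5],"turn": 0},
    {"translation": [-7.7,16.2,-1.2],"turn": 0},
    {"translation": [-7.7,16.2,-1.2],"turn": 0},
  ],
)

```text
t: 12.3
ee_pos: [0.635, -0.2427, 0.0544]
orientation: [-0.0, 0.706, 0.708, 0.0]
ft_force: [0.2, -0.1, -0.2]
opening: 0.0342
gripper_force: 60.0
```

Request:
arm_command(
  series=[
    {"translation": [0,0,0.4],"turn": 0},
    {"translation": [0,0,0.7],"turn": 0},
    {"translation": [0,0,0.7],"turn": 0},
  ],
)

```text
t: 12.68
ee_pos: [0.6361, -0.2434, 0.0479]
orientation: [0.001, 0.706, 0.708, 0.0]
ft_force: [-0.2, 0.2, 2.2]
opening: 0.0342
gripper_force: 60.2
```

Request:
arm_command(
  series=[
    {"translation": [0,0,0],"turn": 0},
    {"translation": [0,0,0],"turn": 0},
    {"translation": [0,0,0],"turn": 0},
  ],
  hand=-0.2,
)

```text
t: 13.05
ee_pos: [0.6355, -0.2432, 0.0472]
orientation: [-0.0, 0.706, 0.708, -0.0]
ft_force: [-0.5, -0.0, 0.4]
opening: 0.051
gripper_force: 0.0
```

Request:
arm_command(
  series=[
    {"translation": [0,0,-3],"turn": 0},
    {"translation": [0,0,-9],"turn": 0},
    {"translation": [0,0,-15],"turn": 0},
    {"translation": [0,0,-20],"turn": 0},
    {"translation": [5,-2,-23],"turn": 0},
    {"translation": [11,-4,-23],"turn": 0},
    {"translation": [17,-6,-23],"turn": 0},
    {"translation": [23,-8,-23],"turn": 0},
    {"translation": [28,-9,-23],"turn": 0},
    {"translation": [28,-9,-23],"turn": 0},
    {"translation": [28,-9,-23],"turn": 0},
  ],
)

```text
t: 14.42
ee_pos: [0.5448, 0.0359, 0.2774]
orientation: [0.0, 0.706, 0.708, -0.0]
ft_force: [0.6, -0.0, -0.1]
opening: 0.051
gripper_force: 0.0
```

```bash
python3 -c "
from h import *
import json
c=cams.calibration('wrist');a=save('wrist','w6.png')
json.dump({k:(v.tolist() if hasattr(v,'tolist') else v) for k,v in c.items()},open('c6.json','w'))
plan((.5265,.1515,.20),94.6)
b=save('scene','s6.png')
o=np.zeros((420,800,3),np.uint8);o[:,:560]=a;o[:240,560:]=cv2.resize(b[200:270,160:230],(240,240),interpolation=2);o[240:,560:]=cv2.resize(b[170:250,290:380],(240,180));cv2.imwrite('pics/c6.png',o)"
```

```text
ee [0.5449 0.0349 0.2775] shift [11.67 -1.83  7.74] turn 1.492 j7 0.02 t 14.475
```

View pics/c6.png

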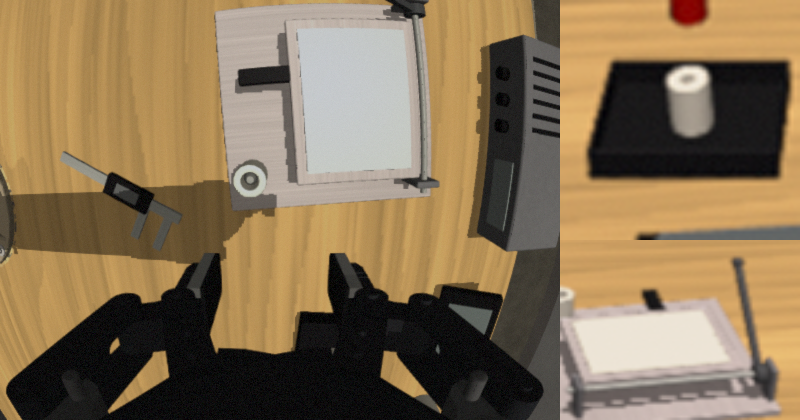

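Views: narrow sleeve stands in the tray, wide one on the pin; tab end at (239,77) in the wrist view. Next: a view from above the pointer.

Request:
arm_command(
  series=[
    {"translation": [6,2,-3],"turn": 0},
    {"translation": [12,4,-5.2],"turn": 0},
    {"translation": [17,5.5,-5.2],"turn": 0},
    {"translation": [18.5,5.5,-5.2],"turn": 0},
    {"translation": [18.5,5.5,-5.2],"turn": 0},
    {"translation": [18.5,5.5,-5.2],"turn": 0},
  ],
)

```text
t: 15.28
ee_pos: [0.5997, 0.2184, 0.3295]
orientation: [0.0, 0.708, 0.707, -0.0]
ft_force: [-0.4, 0.4, 0.0]
opening: 0.051
gripper_force: 0.0
```

```bash
python3 -c "
from h import *
import json
c=cams.calibration('wrist');a=save('wrist','w7.png')
json.dump({k:(v.tolist() if hasattr(v,'tolist') else v) for k,v in c.items()},open('c7.json','w'))
c6=json.load(open('c6.json'));print('tabend',onz(c6,239,77,.056,True),onz(c6,289,74,.056,True))
b=cv2.imread('pics/s6.png'); t=cv2.imread('pics/t3.png')
o=np.zeros((600,800,3),np.uint8);o[:420,:560]=a;o[:360,560:]=cv2.resize(b[170:250,330:383],(240,360),interpolation=2)
cv2.imwrite('pics/c7.png',o)"
```

```text
tabend [0.50885939 0.15386016 0.056     ] [0.56067372 0.15678789 0.056     ]
```

View pics/c7.png

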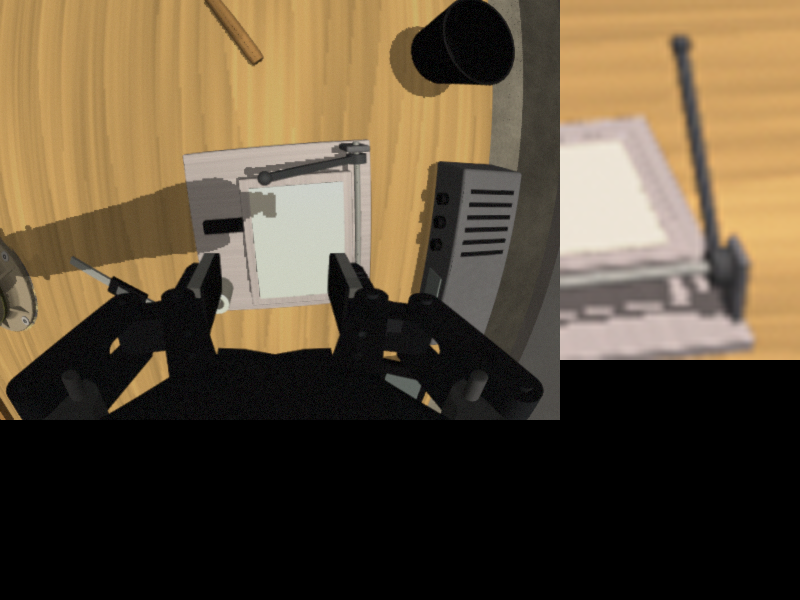

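Wrist view: pointer tip ball at (264,178), its boss at about (357,157); scene: tip at (356.7,179.6).

```bash
cat >> h.py <<'E'
from scipy.optimize import least_squares
y=np.radians(4.6); C=np.array([.6113,.1320,0]); S=np.array([[np.cos(y),-np.sin(y),0],[np.sin(y),np.cos(y),0],[0,0,1]])
st=lambda p:C+S@np.array(p)/1000
def proj(c,p,fish=False):
    q=R(c['rotation']).T@(np.array(p)-np.array(c['position'])); f=210/np.tan(np.radians(c['fovy'])/2)
    h=np.hypot(q[0],q[1]); k=(np.arctan2(h,-q[2])/h if fish else -1/q[2])*f
    return np.array([c['cx']+k*q[0],c['cy']-k*q[1]])
arm=lambda th,r,yy:st([100-r*np.cos(th)*1000,yy,50+r*np.sin(th)*1000])
E
python3 - <<'E'
from h import *
import json
T,Sc,W=cams.calibration('top'),cams.calibration('scene'),json.load(open('c7.json'))
obs=[(T,180+33.5/5-.5,125+248.5/5-.5,0,1.),(Sc,356.7-.4,179.6-.4,0,1.),(W,264,178,1,1.)]
f=lambda p:np.concatenate([proj(c,p,k)-[u,v] for c,u,v,k,_ in obs])
r=least_squares(f,[.59,.24,.15]); p=r.x; print('tip',p,r.fun.round(1))
q=S.T@(p-C)*1000; print('station',q,'angle',np.degrees(np.arctan2(q[2]-50,100-q[0])),'r',np.hypot(q[2]-50,100-q[0]))
for c,u,v,k,_ in obs:
    g=least_squares(lambda t:proj(c,arm(t[0],.15,105),k)-[u,v],[.7]); print('1d',np.degrees(g.x),g.fun.round(1))
print('hinge proj',[proj(c,arm(0,0,105),k).round(1) for c,_,_,k,_ in obs],'tabend W',proj(W,st([-103,30,56]),1))
plan(st([-85,30,120]),94.6)
E
```

```text
tip [0.59087182 0.2357228  0.14963342] [-0.6 -0.7 -0.7  0.4 -0.3  0. ]
station [-12.04392371 105.02701019 149.63342209] angle 41.64462772470749 r 149.93551826823003
1d [40.87962899] [-0.4  0.1]
1d [43.98864819] [-0.2 -0.2]
1d [41.80883938] [-0.   0.1]
hinge proj [array([191. , 142.5]), array([363.7, 228.8]), array([355., 158.])] tabend W [201.70605863 228.5431014 ]
ee [0.5997 0.2185 0.3298] shift [-6.34 -7.55 20.98] turn 1.489 j7 -0.22 t 15.325
```

Mark angle 41.7° (tip radius 149.9 mm and y 105 mm check out). Move above the tab.

Request:
arm_command(
  series=[
    {"translation": [-4,-5,2],"turn": 0.2},
    {"translation": [-6.3,-7.5,4],"turn": 0.4},
    {"translation": [-6.3,-7.5,6],"turn": 0.6},
    {"translation": [-6.3,-7.5,8],"turn": 0.78},
    {"translation": [-6.3,-7.5,11],"turn": 0.96},
    {"translation": [-6.3,-7.5,14],"turn": 1.14},
    {"translation": [-6.3,-7.5,17],"turn": 1.32},
    {"translation": [-6.3,-7.5,20],"turn": 1.489},
    {"translation": [-6.3,-7.5,21],"turn": 1.489},
    {"translation": [-6.3,-7.5,21],"turn": 1.489},
    {"translation": [-6.3,-7.5,21],"turn": 1.489},
  ],
)

```text
t: 16.7
ee_pos: [0.5252, 0.1582, 0.1206]
orientation: [-0.001, 0.999, 0.043, 0.001]
ft_force: [0.4, 0.3, 0.4]
opening: 0.0515
gripper_force: 0.0
```

```bash
python3 -c "
from h import *
c=cams.calibration('wrist');a=save('wrist','w8.png')
plan(st([-85,30,53]),94.6);print(R(read_state()['orientation']).round(3))
m=(a.max(2)<50).astype(np.uint8)
for h in ((-103,21,56),(-103,39,56),(-50,21,56),(-50,39,56)): print(proj(c,st(h),1).round())
"
```

```text
ee [0.5252 0.1584 0.1206] shift [-0.14  0.32  6.76] turn 0.006 j7 -1.52 t 16.75
[[ 0.996  0.086  0.002]
 [ 0.086 -0.996  0.001]
 [ 0.002 -0.001 -1.   ]]
[295. 267.]
[266. 267.]
[297. 184.]
[266. 184.]
```

View pics/w8.png

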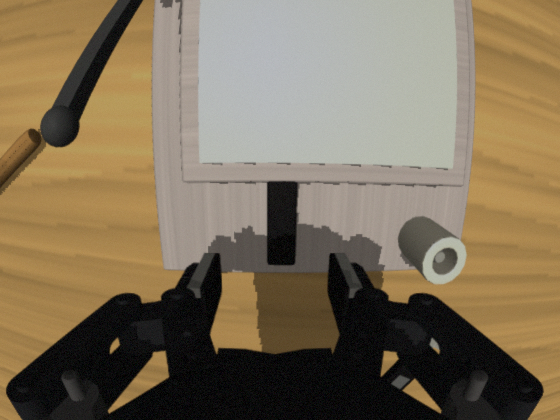

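Tab at cols 267–298, rows 182–265, matching the prediction within 2 px. Lower and grip.

Request:
arm_command(
  series=[
    {"translation": [-0.1,0.3,2],"turn": 0},
    {"translation": [-0.1,0.3,4.5],"turn": 0},
    {"translation": [-0.1,0.3,6.0],"turn": 0},
    {"translation": [-0.1,0.3,6.7],"turn": 0},
    {"translation": [-0.1,0.3,6.7],"turn": 0},
  ],
)

```text
t: 17.38
ee_pos: [0.5238, 0.1553, 0.0524]
orientation: [0.0, 0.999, 0.043, 0.0]
ft_force: [-0.4, 0.2, 0.2]
opening: 0.0508
gripper_force: 0.0
```

Request:
arm_command(
  series=[
    {"translation": [0,0,0],"turn": 0},
    {"translation": [0,0,0],"turn": 0},
    {"translation": [0,0,0],"turn": 0},
    {"translation": [0,0,0],"turn": 0},
    {"translation": [0,0,0],"turn": 0},
  ],
  hand=1,
)

```text
t: 18.0
ee_pos: [0.5243, 0.154, 0.0532]
orientation: [0.0, 0.999, 0.042, 0.001]
ft_force: [-2.1, -4.9, 5.3]
opening: 0.0166
gripper_force: 58.9
```

```bash
python3 -c "
from h import *
s=read_state();M=R(s['orientation']);p=s['ee_pos']
d0=arm(0,.185,30)
for t in(10,20,30,36,41.7,43): print(t,(M.T@(arm(np.radians(t),.185,30)-d0)*100).round(2))
print(p,p-d0,s['ft_force'],s['opening'])"
```

```text
10 [ 0.28  0.   -3.21]
20 [ 1.12  0.01 -6.33]
30 [ 2.49  0.01 -9.25]
36 [  3.54   0.02 -10.87]
41.7 [  4.7    0.02 -12.3 ]
43 [  4.98   0.03 -12.61]
[0.52426848 0.15400177 0.05321032] [ 0.00010065 -0.00108468  0.00321032] [-2.08385727 -4.89174744  5.274309  ] 0.01661631330465492
```

Request:
arm_command(
  series=[
    {"translation": [0.02,0,-0.8],"turn": 0},
    {"translation": [0.07,0,-1.6],"turn": 0},
    {"translation": [0.28,0,-3.2],"turn": 0},
    {"translation": [0.63,0,-4.8],"turn": 0},
    {"translation": [1.12,0,-6.33],"turn": 0},
    {"translation": [1.73,0,-7.82],"turn": 0},
    {"translation": [2.49,0,-9.25],"turn": 0},
    {"translation": [3.0,0,-10.1],"turn": 0},
    {"translation": [3.54,0,-10.87],"turn": 0},
    {"translation": [4.1,0,-11.6],"turn": 0},
    {"translation": [4.7,0,-12.3],"turn": 0},
    {"translation": [4.7,0,-12.3],"turn": 0},
    {"translation": [4.7,0,-12.3],"turn": 0},
  ],
)

```text
t: 19.62
ee_pos: [0.5699, 0.1577, 0.1749]
orientation: [0.001, 0.999, 0.042, -0.001]
ft_force: [-0.7, -5.5, -2.2]
opening: 0.0168
gripper_force: 60.0
```

```bash
python3 -c "
from h import *
import json
s=read_state();q=S.T@(s['ee_pos']-[0,0,.0032]-C)*1000;print(q,np.degrees(np.arctan2(q[2]-50,100-q[0])),np.hypot(q[2]-50,100-q[0]),s['ft_force'],s['opening'])
c=cams.calibration('wrist');a=save('wrist','w9.png')
json.dump({k:(v.tolist() if hasattr(v,'tolist') else v) for k,v in c.items()},open('c9.json','w'))
b=save('scene','s9.png')
o=np.zeros((420,800,3),np.uint8);o[:,:560]=a;o[:360,560:]=cv2.resize(b[150:258,308:380],(240,360),interpolation=2);cv2.imwrite('pics/c9.png',o)"
```

```text
[-39.16279958  28.90663581 171.7489437 ] 41.18160957102421 184.90292068693708 [-0.73779952 -5.54711305 -2.23003071] 0.016806626812907018
```

View pics/c9.png

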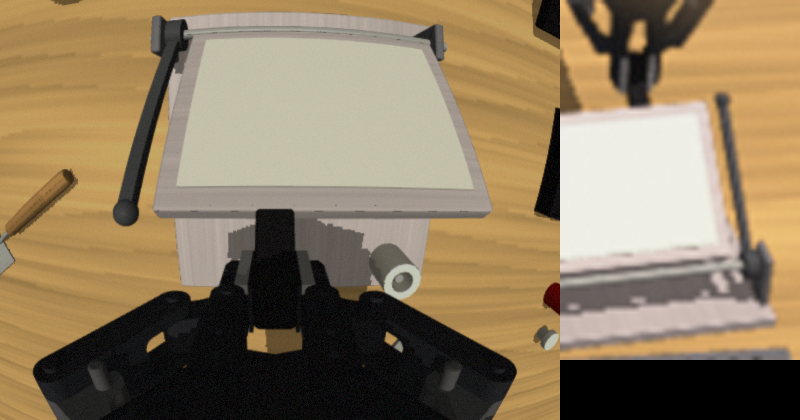

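Panel raised beside the pointer: near-edge corners at (154,212) and (491,214), pointer tip ball at (126,212).

```bash
python3 -c "
from h import *
import json
c=json.load(open('c9.json'));sc=cams.calibration('scene')
cor=lambda t,yy:st([100-142*np.cos(t)+6*np.sin(t),yy,50+142*np.sin(t)+6*np.cos(t)])
for f,u,v,k,cc in((lambda t:arm(t,.15,105),126,212,1,c),(lambda t:cor(t,90),154,211,1,c),(lambda t:cor(t,-90),491,211,1,c),
  (lambda t:arm(t,.15,105),308+162/3.333-.4,150+99/3.333-.4,0,sc),(lambda t:cor(t,90),308+147/3.333-.4,150+101/3.333-.4,0,sc)):
    g=least_squares(lambda t:f(t[0])*0 if 0 else proj(cc,f(t[0]),k)-[u,v],[.72]);print(np.degrees(g.x),g.fun.round(1))
"
```

```text
[41.79717692] [-0.8  0.7]
[35.73987499] [ 6.  -4.7]
[37.92820537] [-6.3 -7.3]
[43.53722395] [-0.2 -0.2]
[45.8009415] [0.9 1.4]
```

```bash
python3 -c "
from h import *
import json
c=json.load(open('c9.json'));sc=cams.calibration('scene')
cor=lambda t,r,h,yy:st([100-r*np.cos(t)+h*np.sin(t),yy,50+r*np.sin(t)+h*np.cos(t)])
for yy in(94,-94):
  for h in(6,-6):
    print(yy,h,[proj(c,cor(np.radians(t),142,h,yy),1).round(1).tolist() for t in(38,40,42,44)], [proj(sc,cor(np.radians(t),142,h,yy)).round(1).tolist() for t in(38,42,44)])
a=cv2.imread('pics/w9.png');o=cv2.resize(a[195:230,100:200],None,fx=4,fy=4,interpolation=2);p=cv2.resize(a[195:230,440:540],None,fx=4,fy=4,interpolation=2)
b=cv2.imread('pics/s9.png');q=cv2.resize(b[165:245,300:380],None,fx=5,fy=5,interpolation=2)
z=np.zeros((540,800,3),np.uint8);z[:140,:400]=o;z[:140,400:]=p;z[140:540,:400]=q;cv2.imwrite('pics/c10.png',z)
"
```

```text
94 6 [[149.6, 201.8], [146.4, 197.2], [143.1, 192.2], [139.7, 186.5]] [[352.2, 182.7], [353.0, 181.8], [353.5, 181.5]]
94 -6 [[156.9, 210.7], [153.9, 207.4], [150.9, 203.5], [147.7, 199.2]] [[351.2, 184.0], [352.0, 182.9], [352.4, 182.4]]
-94 6 [[490.0, 203.6], [494.5, 199.6], [499.1, 195.2], [503.6, 190.4]] [[290.1, 188.4], [290.6, 187.5], [290.8, 187.2]]
-94 -6 [[479.4, 211.5], [483.8, 208.5], [488.2, 205.1], [492.6, 201.3]] [[289.6, 189.7], [290.0, 188.6], [290.2, 188.1]]
```

View pics/c10.png

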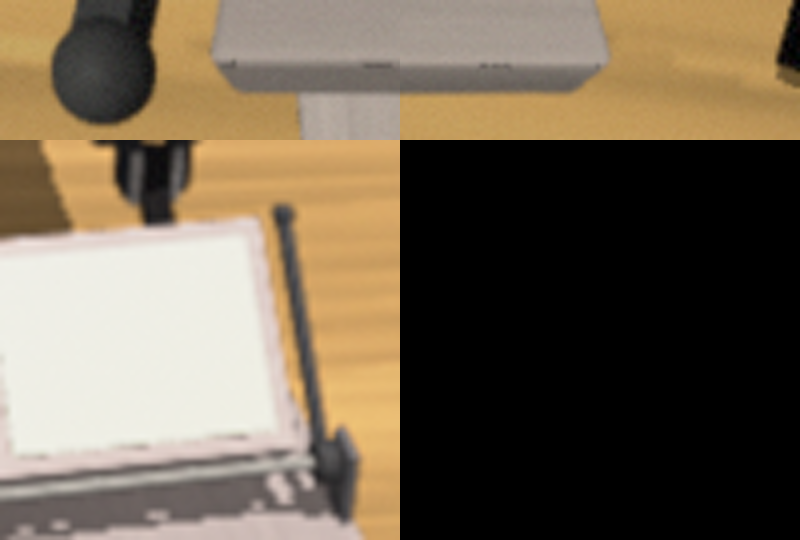

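```bash
python3 -c "
from h import *
import json
c=json.load(open('c9.json'));sc=cams.calibration('scene')
cor=lambda t,r,h,yy:st([100-r*np.cos(t)+h*np.sin(t),yy,50+r*np.sin(t)+h*np.cos(t)])
for yy,h,u,v in((90,6,153.3,210.5),(90,-6,160,218),(-90,6,492,211.5),(-90,-6,482,217.5)):
    g=least_squares(lambda t:proj(c,cor(t[0],150,h,yy),1)-[u,v],[.72]);print(np.degrees(g.x),g.fun.round(1))
for f,u,v in((lambda t:arm(t,.15,105),300+284/5-.4,165+(213-140)/5-.4),(lambda t:cor(t,150,6,90),300+258/5-.4,165+(217-140)/5-.4)):
    g=least_squares(lambda t:proj(sc,f(t[0]),0)-[u,v],[.72]);print('scene',np.degrees(g.x),g.fun.round(1))
g=least_squares(lambda t:proj(c,arm(t[0],.15,105),1)-[126,212.5],[.72]);print('ptr',np.degrees(g.x),g.fun.round(1))
"
```

```text
[39.95833172] [-2.1  1.5]
[40.70671512] [-2.4  2.1]
[40.02548887] [0.9 1. ]
[40.78106416] [1.6 2.3]
scene [44.23205424] [-0.2 -0.2]
scene [40.2883928] [-0.3 -0.3]
ptr [41.6715019] [-0.6  0.5]
```

The panel reads about 0.5–1.2° below the pointer; raise it by 0.8° (2.6 mm along the arc).

Request:
arm_command(
  series=[
    {"translation": [0.17,0,-0.2],"turn": 0},
    {"translation": [0.17,0,-0.2],"turn": 0},
    {"translation": [0.17,0,-0.2],"turn": 0},
    {"translation": [0.17,0,-0.2],"turn": 0},
  ],
)

```text
t: 20.23
ee_pos: [0.5713, 0.1578, 0.1765]
orientation: [0.001, 0.999, 0.042, -0.001]
ft_force: [0.8, -5.8, -5.8]
opening: 0.0167
gripper_force: 59.7
```

```bash
python3 -c "
from h import *
s=read_state();q=S.T@(s['ee_pos']-[0,0,.0032]-C)*1000;print(q,np.degrees(np.arctan2(q[2]-50,100-q[0])),s['ft_force'],s['opening'],s['t'])
a=save('wrist','w11.png').astype(int); w9=cv2.imread('pics/w9.png').astype(int)
for im in(w9,a):
  for x in(175,215,350,460):
    g=im[195:230,x-4:x+5].sum(2).mean(1); d=np.diff(g); print(x,195+d.argmin(), 195+np.argsort(d)[:4], end=' | ')
  m=cv2.HoughCircles(cv2.resize(cv2.cvtColor(im.astype(np.uint8),6)[190:235,100:152],None,fx=4,fy=4),3,1,200,param1=80,param2=12,minRadius=40,maxRadius=62); print(m/4+np.array([100,190,0]))
o=np.hstack([w9[190:230,100:200],a[190:230,100:200]]).astype(np.uint8)
"
```

```text
[-37.8210382   28.95062811 173.28318476] 41.81315572521523 [ 0.77912773 -5.79685694 -5.76887105] 0.016737844723338238 20.225
175 210 [210 209 211 212] | 215 210 [210 209 211 212] | 350 228 [228 210 211 209] | 460 210 [210 211 209 213] | [[[125.875      213.375       12.89999962]]]
175 210 [210 209 227 212] | 215 210 [210 209 213 212] | 350 210 [210 227 228 211] | 460 210 [210 211 212 215] | [[[127.125      214.375       13.22500038]]]
```

```bash
python3 -c "
from h import *
print(workorder.finish_job())"
```

```text
the job is handed in; nothing more can be done
None
```

I handed the job in at about 20 s: the wide-bore sleeve is seated fully on the pin, the narrow one stands in the tray, and the gripper still holds the panel at about 41.8°, against a measured pointer angle of about 41.7°.

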